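Depth-check the sampler's guide tube with the gauge rod

ROBOT

A 6-joint arm with a two-finger parallel gripper is mounted at the origin on a cart in front of the work surface, level with it; the furniture and walls round the work are solid. World frame = base frame: x ahead of the robot, y to its left, z up, the work surface at z = 0. Lengths are in m, angles in degrees, forces in N, time in s.
With the tool pointing down it reaches from about 0.3 to 0.75 m from the base axis. Payload 8.5 kg.
Tool frame: the origin (TCP) lies between the finger pads; the fingertips stand 19 mm ahead of it and the grasp point (between the pads) is the TCP; z points along the fingers, y is the line along which they close (so a half turn about z gives the same grasp; the last joint's range is limited). The gripper opens to 85 mm and grips with 20 to 120 N. Pads are 22 mm wide; open, the fingers measure 114 mm over their backs; the gripper's body (76 mm by 85 mm) begins 54 mm behind the grasp point. The pads swing forward as they close: fully open they stand 13 mm farther back than shut.
Start: joints at [-80.46, 21.807, 74.336, -0, 83.858, -12.336], TCP at [0.205, -0.51, 0.25] pointing down, gripper open.
Joint ranges: [-178.18, 178.18], [-50.72, 133.34], [12.68, 142.11], [-81.47, 261.47], [9.98, 163.14], [-165.26, 165.26]. Speed limits (degrees/s): [136.94, 136.94, 180, 180, 180, 180].

INTERFACE

Orientations are given as a 3x3 rotation matrix whose columns are the frame's x, y, z axes.
In Python, from rig import env, optics gives the robot as it stands.
- The arm moves only by the tool arm_command, never from a script. Its argument "commands" is one flat list of numbers, 7 for each row, row after row: the closure, from -1 (fully open) to 1 (shut), so that 0 is half open, then the shift along the tool's x, y, z as a fraction of full scale, then the turn, a rotation vector about the tool's x, y, z as a fraction of full scale. A call has 1 to 12 rows; each row is the pose to reach, as a shift and turn from the pose commanded when the call began, along the tool's axes at that moment; what a row does not reach only later rows make up. Full scale, the value 1, is 500 mm for a shift and 120 degrees for a turn. A row lasts 1/12 s, in which the tool goes at most 41.7 mm and 7.16 degrees, less where a joint would pass 70% of its speed; a pose out of reach is approached as far as the arm can. A call with a number of a shift or a turn outside -1 to 1 is refused whole. A call with a gripper value outside its range is refused whole. The fingers move at their own pace and stop on an object; "newtons" is the grip in N (left out, the last holds). Time passes only in rows, so rows that repeat a pose let the fingers close. It gives the time, the measured TCP pose, the force, the opening and the grip force at its end, in the units of the state.
- env.observe(): the state, without advancing time (a new reading comes with each control period).
- optics.get_image(name): name is "scene" or "top" or "wrist"; returns a dict with "image" (400x640x3 uint8, red, green, blue), "intrinsics" (3x3 intrinsics, pixels), "origin" and "orientation" of the camera in the world; the wrist camera has in their place "tool_from_camera" (4x4, takes a point from camera to tool coordinates, whose origin is the TCP and whose axes are the flange's). Camera axes: x right, y down, z forward; pixel columns grow to the right and rows downward; lengths in m; the calibration is good to about 2 mm. A picture is of the moment at which its call begins: read the wrist's pose just before it. There is no depth.
- env.close_job(): hands the job in; it is judged then, once.
The state is a dict: "time_s": time; "q": joint angles; "qvel": joint speeds; "joint_efforts": joint torques, N m; "position": TCP position; "tool_rot": TCP orientation; "ft_force": force on the tool from outside, world axes, zero at the start; "wrist_torque": the same for the moment, N m; "grip_width": finger opening in m; "gripper_force": force on a finger pad.
Only numpy, scipy, OpenCV 4.12 (cv2) and the standard library are available. Lean on these libraries where they do the work, as an engineer would, in place of code of your own. Each camera call takes 0.05 s, during which the arm holds its last target. There are 200 camera calls.

TASK

Flip the red cam lever on the grey parking stand all the way down to unlock the gauge rod, draw the rod out, and push it into the blue slanted guide tube of the white sampler until its brass collar stops squarely on the tube's mouth. Then withdraw it completely and hold it level, with its banded tip some 10 to 20 cm above the middle of the green notebook so that it can be read. Finish while still holding the rod there, motionless and touching nothing else; leave the lever flipped and do not disturb the dropper bottle, red-lidded can, carton and petri dish standing about.

Things in the scene. Friction and masses are not known exactly. Their poses are not given: they have to be found in the camera images.
- lever (a joint): Hinge of the red cam lever, rad. 0 = locked; grows as the red tail is pressed down; stop at 1.2 (all the way down, tail then 34 degrees below level). The gauge's collar passes freely from about 0.95. Friction holds it where it is left; about 2 N on the tail moves it. The axis is level, along the stand's x; the lever swings in the upright plane across it.
- lever_hinge (a point): Point on the lever's hinge axis, fixed to the stand, 118 mm above the bench, 55 mm towards -x and 34 mm towards +y of stand, axes alike. Lever bars are 9 to 11 mm thick. At 0 the steel tongue reaches 22 mm level towards -y, over the gauge's collar, and the red tail 56 mm towards +y and 35 degrees up, ending in an 18 mm ball. Its post stands 7 to 23 mm behind (+x).
- lever_tail (a point): Point on the centre line of the red tail, 45 mm from the hinge axis. Press it straight down.
- stand: Fixed grey parking stand: base plate 112 x 82 mm, two grey cheeks up to 76 mm high. Origin under the centre of its base, x away from its open (mouth) side, which looks roughly towards the robot, z up. Carries the sleeve and the lever.
- sleeve: Steel parking sleeve on the stand, 60 mm long, bore 12 mm, rim 25 mm across. Origin at the centre of its mouth, 110 mm above the bench; z axis points out of the mouth along the bore, 40 degrees above level, towards the robot side; y is level.
- sampler: Fixed white sampler block: base plate 112 x 102 mm, two white cheeks up to 76 mm high. Origin under the centre of its base, axes as for the stand. Carries the blue guide tube.
- guide: Blue guide tube, slanted like the sleeve. Origin at the centre of its mouth rim (110 mm above the bench); z axis points out of the mouth along the bore, 40 degrees above level, towards the robot side; y is level. Bore 15 mm, closed 88 mm deep, flared over the last 12 mm to a mouth 27 mm wide (rim 33 mm outside).
- gauge: Loose gauge rod, 60 g. Origin at the centre of the collar's underside, z along the rod from tip to handle. Steel rod 8 mm thick, 80 mm long below the collar, black-red-black bands at the tip; brass collar 40 mm wide, 6 mm thick; orange handle 16 x 16 mm, 14 to 84 mm above the origin, flats facing x and y. Starts in the sleeve, collar on its rim; draw it out along its axis.
- gauge_grip (a point): Middle of the orange handle, where it is grasped: 50 mm above the collar's underside along the rod. Axes as gauge. The centre of mass lies 70 mm from here towards the tip.
- gauge_collar (a point): Centre of the collar's underside, the face that stops on the guide's mouth. Axes as gauge.
- gauge_tip (a point): End of the rod, 80 mm below the collar's underside along the rod. Axes as gauge.
- notebook: Green notebook lying fixed on the bench, 212 (its x) x 154 (its y) x 15 mm. Origin at the centre of its underside.
- stain_1: Bystander: small dropper bottle, 31 mm wide, 75 mm tall, loose, to be left alone. Origin at the centre of its underside.
- disc_can: Bystander: small white can with red lid, 43 mm wide, 62 mm tall, loose, to be left alone. Origin at the centre of its underside.
- lancet_box: Bystander: orange and white carton, 51 x 69 x 59 mm, loose, to be left alone. Origin at the centre of its underside.
- petri_0: Bystander: white petri dish, 60 mm wide, 15 mm tall, loose, to be left alone. Origin at the centre of its underside.

How it is judged:
By the outcome, as a careful person would: the job done as asked, in the order asked, and still so for the second after the job is handed in, while the arm keeps its last pose, push and grip.
It also fails if it takes over 61 s, if anything falls off the work surface, if the arm or the gripper's body presses on something with over 40 N, if the wrist force passes 120 N, or if a joint passes its speed limit or range.

## Working session

There is one attempt and no reset: what is moved stays moved. The work goes in short steps, Python scripts to look and compute and a tool call to move; the robot and the scene stay as the last step left them, time stands still between calls to the robot, and variables do not carry over. Pictures are saved under pics/ and viewed, at most 10 in all, crops included, and the job is handed in when it is done.

Besides the shell and the picture viewer there is one more tool, called after "Request:" as name(argument=value, ...), one argument or row to a line, values as JSON. arm_command: Moves the arm, as the interface text tells. Shift numbers are shares of 500 mm and turn numbers shares of 120 degrees, none past 1 either way. Its arguments: {"type":"object","properties":{"commands":{"type":"array","items":{"type":"number"}},"newtons":{"type":"number"}},"required":["commands"]}

```bash
ls; mkdir -p pics; python3 - <<'E'
from rig import env, optics
import cv2
for n in("scene","top"):
    d=optics.get_image(n); cv2.imwrite(f"pics/{n}0.png",d["image"][:,:,::-1]); print(n,d["intrinsics"],d["origin"],d["orientation"])
s=env.observe();print(s["time_s"],s["position"],s["tool_rot"])
E
```

```text
pics
scene [[375.39639097   0.         319.72166485]
 [  0.         375.39639097 199.32229955]
 [  0.           0.           1.        ]] [-0.282816    0.72199086  0.60171396] [[-0.60247786 -0.36929205  0.70756188]
 [-0.79785613  0.25520684 -0.54616395]
 [ 0.02111938 -0.89358427 -0.4483984 ]]
top [[378.05716716   0.         319.50122716]
 [  0.         378.05716716 200.07683401]
 [  0.           0.           1.        ]] [0.35561921 0.09840625 1.05886084] [[-0.00448437 -0.98553139  0.16943365]
 [-0.99998864  0.00414556 -0.00235337]
 [ 0.00161693 -0.16944227 -0.98553879]]
0.1 [ 0.20489249 -0.51016354  0.24978375] [[ 9.27981850e-01  3.72625325e-01 -2.31285472e-04]
 [ 3.72625314e-01 -9.27981053e-01  1.24144097e-03]
 [ 2.47963811e-04 -1.23821751e-03 -9.99999203e-01]]
```

View pics/scene0.png

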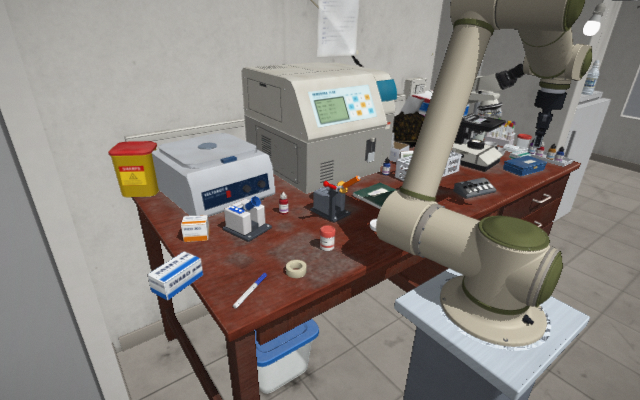

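View pics/top0.png

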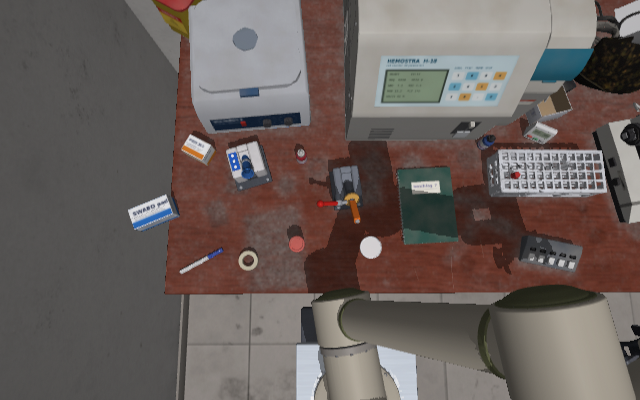

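The top view shows the stand near (345,185), the sampler near (248,165), and the notebook near (427,205). I'll enlarge that area.

```bash
python3 - <<'E'
import cv2
im=cv2.imread("pics/top0.png")
a=cv2.resize(im[130:230,215:285],None,fx=5.6,fy=5.6,interpolation=cv2.INTER_CUBIC)
b=cv2.resize(im[130:230,305:375],None,fx=5.6,fy=5.6,interpolation=cv2.INTER_CUBIC)
c=cv2.hconcat([a,b]);print(c.shape)
for k in range(0,100,10): cv2.putText(c,str(130+k),(0,int(k*5.6)+5),0,.4,(0,255,255),1); cv2.line(c,(0,int(k*5.6)),(784,int(k*5.6)),(0,255,255) ,1) if k%20==0 else 0
for k in range(0,70,10):
  for o,x0 in((0,215),(392,305)):
    cv2.putText(c,str(x0+k),(o+int(k*5.6),555),0,.35,(255,255,0),1)
    if k%20==0: cv2.line(c,(o+int(k*5.6),0),(o+int(k*5.6),560),(255,255,0),1)
cv2.imwrite("pics/c1.png",c)
E
```

```text
(560, 784, 3)
```

View pics/c1.png

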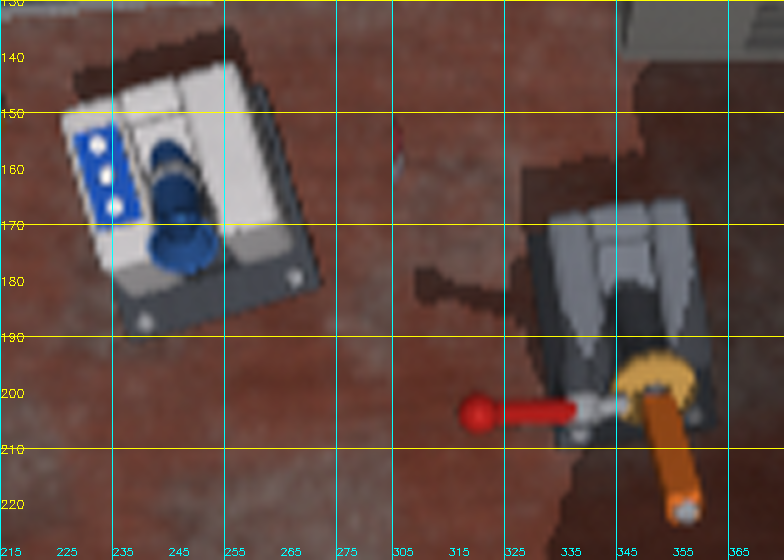

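The crop shows lever ball (480,412), handle end (685,507), and collar centre (655,388) on the stand. On the sampler, the blue mouth is at (185,243) and the front base corners are at (125,333) and (320,285). Next I'll fit the poses.

```bash
cat > h.py <<'E'
import numpy as np
from scipy.optimize import least_squares
from scipy.spatial.transform import Rotation as R
C=np.cos(np.radians(40));S=np.sin(np.radians(40))
def rz(a): return R.from_euler('z',a).as_matrix()
def proj(K,o,Rm,p):
    c=Rm.T@(np.asarray(p)-o); return (K@c)[:2]/c[2]
def ray(K,o,Rm,uv,z):
    d=Rm@np.linalg.solve(K,[uv[0],uv[1],1]); return o+d*(z-o[2])/d[2]
TK=np.array([[378.05716716,0,319.50122716],[0,378.05716716,200.07683401],[0,0,1]]);TO=np.array([.35561921,.09840625,1.05886084])
TR=np.array([[-.00448437,-.98553139,.16943365],[-.99998864,.00414556,-.00235337],[.00161693,-.16944227,-.98553879]])
E
python3 - <<'E'
from h import *
L=lambda X,Y:(215+X/5.6,130+Y/5.6); Rr=lambda X,Y:(305+(X-392)/5.6,130+Y/5.6)
t=lambda uv,z: ray(TK,TO,TR,uv,z)
print("ball",t(Rr(480,412),.150),"hinge",t(Rr(588,407),.118),"collar",t(Rr(655,388),.114),"end",t(Rr(685,507),.164))
print("baseFR",t(Rr(717,428),.01),"BL",t(Rr(530,225),.01),"FL",t(Rr(556,443),.01))
print("mouth",t(L(185,243),.110),"FL",t(L(125,337),.01),"FR",t(L(320,285),.01),"cheek L back/R back",t(L(62,117),.076),t(L(237,62),.076))
for uv in((398,168),(451,166),(456,241),(404,243)): print("nb",t(uv,.015))
for n,uv,z in(("bottle",(301,150),.075),("can",(296,243),.062),("petri",(371,247),.015),("carton",(198,150),.059)): print(n,t(uv,z))
from rig import optics
d=optics.get_image("wrist");print(d["tool_from_camera"],d["intrinsics"])
E
```

```text
ball [0.50322229 0.09332039 0.15      ] hinge [0.51049541 0.04448308 0.118     ] collar [0.51974971 0.01377633 0.114     ] end [0.45967931 0.0064804  0.164     ]
baseFR [ 0.51733127 -0.02623823  0.01      ] BL [0.62239768 0.06656958 0.01      ] FL [0.51007515 0.05456563 0.01      ]
mouth [0.58929843 0.28000256 0.11      ] FL [0.56530669 0.328076   0.01      ] FR [0.5917713  0.23011462 0.01      ] cheek L back/R back [0.66025399 0.34744793 0.076     ] [0.68754447 0.26383154 0.076     ]
nb [ 0.6267075  -0.12775749  0.015     ]
nb [ 0.6319571  -0.27895273  0.015     ]
nb [ 0.41922571 -0.27922217  0.015     ]
nb [ 0.41437747 -0.13583333  0.015     ]
bottle [0.66226175 0.14542958 0.075     ]
can [0.41297691 0.15820513 0.062     ]
petri [ 0.40385457 -0.04479665  0.015     ]
carton [0.66837375 0.42886287 0.059     ]
[[-6.33373044e-04 -9.49205816e-01 -3.14655237e-01  8.17099388e-02]
 [ 9.99999590e-01 -3.97420009e-04 -8.14031901e-04 -7.04822056e-05]
 [ 6.47633527e-04 -3.14655624e-01  9.49205678e-01 -1.23338842e-01]
 [ 0.00000000e+00  0.00000000e+00  0.00000000e+00  1.00000000e+00]] [[321.29224871   0.         317.83264684]
 [  0.         321.29224871 200.75800317]
 [  0.           0.           1.        ]]
```

```bash
cat >> h.py <<'E'
def go(pos,Rt,n=None):
    from rig import env
    s=env.observe();p=np.array(s["position"]);R0=np.array(s["tool_rot"])
    sh=R0.T@(np.asarray(pos)-p);rv=R.from_matrix(R0.T@Rt).as_rotvec(degrees=True)
    print("t",s["time_s"],"pos",p.round(4),"shift",(sh/.5).round(4),"turn",(rv/120).round(4),"rows>=",np.ceil(max(np.linalg.norm(sh)/.0417,np.linalg.norm(rv)/7.16)))
def down(yaw,tilt=0): # tool down, x axis at yaw deg; tilt>0 points forward
    x=rz(np.radians(yaw))
    return x@np.diag([1.,-1,-1])@R.from_euler('y',tilt,degrees=True).as_matrix()
E
python3 -c "
from h import *
print(down(6.3).round(2)); go([.47,.04,.30],down(6.3))"
```

```text
[[ 0.99  0.11  0.  ]
 [ 0.11 -0.99  0.  ]
 [ 0.    0.   -1.  ]]
t 0.15 pos [ 0.2049 -0.5102  0.2499] shift [ 0.9021 -0.8237 -0.0992] turn [-5.000e-04 -1.000e-04  1.298e-01] rows>= 15.0
```

Request:
arm_command(
  commands=[1,0.45,-0.41,-0.1,0,0,0.065,1,0.45,-0.41,-0.1,0,0,0.065,1,0.45,-0.41,-0.1,0,0,0.065,1,0.45,-0.41,-0.1,0,0,0.065,1,0.45,-0.41,-0.1,0,0,0.13,1,0.9,-0.824,-0.1,0,0,0.13,1,0.9,-0.824,-0.1,0,0,0.13,1,0.9,-0.824,-0.1,0,0,0.13,1,0.9,-0.824,-0.1,0,0,0.13,1,0.9,-0.824,-0.1,0,0,0.13,1,0.9,-0.824,-0.1,0,0,0.13,1,0.9,-0.824,-0.1,0,0,0.13],
  newtons=80,
)

```text
time_s: 1.15
position: [0.4191, -0.0631, 0.2957]
tool_rot: [[0.994, 0.109, 0.0], [0.109, -0.994, -0.0], [0.0, 0.0, -1.0]]
ft_force: [1.0, -1.4, 0.5]
grip_width: 0.0001
gripper_force: 0.0
```

```bash
python3 -c "
from h import *
go([.47,.04,.30],down(6.3))"
```

```text
t 1.15 pos [ 0.4191 -0.0631  0.2957] shift [ 0.1236 -0.1939 -0.0086] turn [ 0.0001 -0.0001 -0.0003] rows>= 3.0
```

Request:
arm_command(
  commands=[1,0.1,-0.16,-0.008,0,0,0,1,0.1,-0.16,-0.008,0,0,0,1,0.1,-0.16,-0.008,0,0,0,1,0.1,-0.16,-0.008,0,0,0,1,0.1,-0.16,-0.008,0,0,0,1,0.1,-0.16,-0.008,0,0,0],
)

```text
time_s: 1.65
position: [0.4594, 0.0188, 0.2994]
tool_rot: [[0.994, 0.108, -0.001], [0.108, -0.994, -0.0], [-0.001, 0.0, -1.0]]
ft_force: [-0.3, 0.1, -0.3]
grip_width: 0.0001
gripper_force: 0.0
```

```bash
python3 - <<'E'
from h import *
import cv2
from rig import env,optics
s=env.observe();print(s["position"],s["tool_rot"])
d=optics.get_image("wrist")
im=d["image"][:,:,::-1].copy()
cv2.imwrite("pics/w1.png",im)
c=cv2.resize(im,(800,500),interpolation=cv2.INTER_CUBIC)
cv2.imwrite("pics/w1b.png",c)
E
```

```text
[0.45942256 0.01876986 0.29937697] [[ 9.94121138e-01  1.08271806e-01 -6.15344029e-04]
 [ 1.08271650e-01 -9.94121306e-01 -2.81259051e-04]
 [-6.42179035e-04  2.12981255e-04 -9.99999771e-01]]
```

View pics/w1b.png

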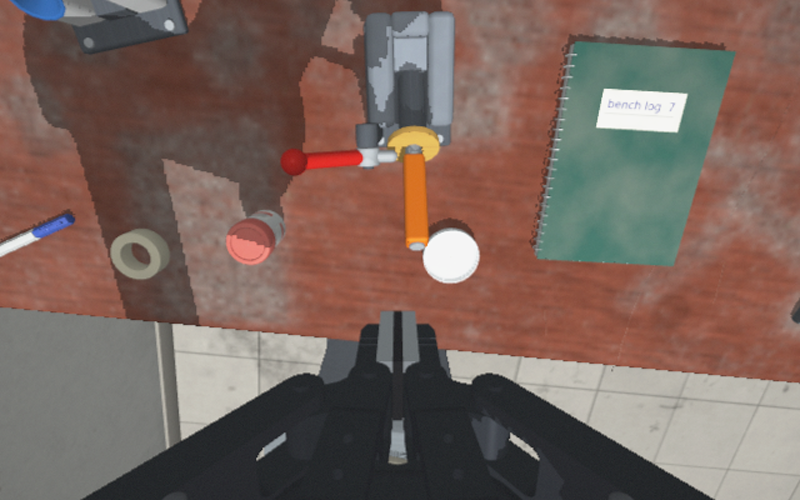

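The wrist view (800-pixel scale) shows lever ball (294,161), hinge about (368,157), collar centre (414,144), handle end (417,245), petri (451,256), and can lid (250,242). The fingertips are at (398,315).

```bash
cat >> h.py <<'E'
TC=np.array([[-6.33373044e-04,-9.49205816e-01,-3.14655237e-01,8.17099388e-02],[9.99999590e-01,-3.97420009e-04,-8.14031901e-04,-7.04822056e-05],[6.47633527e-04,-3.14655624e-01,9.49205678e-01,-1.23338842e-01],[0,0,0,1]])
WK=np.array([[321.29224871,0,317.83264684],[0,321.29224871,200.75800317],[0,0,1]])
def wcam(p,Rt): return WK,np.asarray(p)+Rt@TC[:3,3],Rt@TC[:3,:3]
E
python3 - <<'E'
from h import *
p=[.45942,.01877,.29938];Rt=np.array([[.994121,.108272,-.000615],[.108272,-.994121,-.000281],[-.000642,.000213,-1]])
cam=wcam(p,Rt)
for n,uv,z in(("ball",(294,161),.150),("hinge",(368,157),.118),("collar",(414,144),.114),("end",(417,245),.164),("cheekBL",(367,14),.076),("cheekBR",(453,14),.076),("petri",(451,256),.015),("can",(250,242),.062),("nbTL",(572,41),.015),("nbTR",(735,53),.015),("nbBR",(672,265),.015),("nbBL",(540,258),.015),("sampFL",(88,52),.01),("sampFR",(186,32),.01)):
    print(n,ray(*cam,np.array(uv)/1.25,z).round(4))
# joint fit for stand: x,y of mouth, yaw ; both cameras
Rr=lambda X,Y:(305+(X-392)/5.6,130+Y/5.6)
def model(v):
    m=np.array([v[0],v[1],.110]);A=rz(v[2]);d=A@[-C,0,S]
    h=m+A@[v[3],v[4],.008]
    return [m+.006*d,m+.084*d,h+A@[0,.056*np.cos(.611),.056*np.sin(.611)]]
obs=[((TK,TO,TR),[Rr(655,388),Rr(685,507),Rr(480,412)]),(cam,[(414/1.25,144/1.25),(417/1.25,245/1.25),(294/1.25,161/1.25)])]
def f(v):
    return np.concatenate([proj(*c,q)-u for c,us in obs for q,u in zip(model(v),us)])
r=least_squares(f,[.52,.014,.11,-.01,.03]);v=r.x
print(v.round(4),np.degrees(v[2]),r.fun.round(2).reshape(-1,2).tolist())
for q in model(v): print(q.round(4))
E
```

```text
ball [0.506  0.0933 0.15  ]
hinge [0.5107 0.0465 0.118 ]
collar [0.5235 0.0135 0.114 ]
end [0.4609 0.0058 0.164 ]
cheekBL [0.6125 0.0588 0.076 ]
cheekBR [ 0.6195 -0.0062  0.076 ]
petri [ 0.4066 -0.0446  0.015 ]
can [0.4155 0.1535 0.062 ]
nbTL [ 0.6236 -0.1232  0.015 ]
nbTR [ 0.63   -0.2745  0.015 ]
nbBR [ 0.4222 -0.2839  0.015 ]
nbBL [ 0.4147 -0.1402  0.015 ]
sampFL [0.5672 0.3201 0.01  ]
sampFR [0.5938 0.2285 0.01  ]
[ 0.5261  0.0139  0.1214 -0.0106  0.0354] 6.953476839233112 [[0.17, -0.68], [0.15, -1.06], [0.02, -1.02], [-0.06, 2.14], [-0.12, -1.49], [-0.04, 0.34]]
[0.5215 0.0133 0.1139]
[0.4622 0.0061 0.164 ]
[0.5057 0.0933 0.1501]
```

Request:
arm_command(
  commands=[1,0.107,-0.12,0.1,0,0,0,1,0.107,-0.12,0.228,0,0,0,1,0.107,-0.12,0.228,0,0,0,1,0.107,-0.12,0.228,0,0,0,1,0.107,-0.12,0.24,0,0,0,1,0.107,-0.12,0.26,0,0,0,1,0.107,-0.12,0.28,0,0,0,1,0.107,-0.12,0.3,0,0,0,1,0.107,-0.12,0.32,0,0,0,1,0.107,-0.12,0.33,0,0,0,1,0.107,-0.12,0.34,0,0,0,1,0.107,-0.12,0.34,0,0,0],
)

```text
time_s: 2.7
position: [0.5065, 0.0843, 0.1297]
tool_rot: [[0.994, 0.108, 0.0], [0.108, -0.994, -0.0], [0.0, 0.0, -1.0]]
ft_force: [0.7, 0.2, 1.0]
grip_width: 0.0001
gripper_force: 0.1
```

Request:
arm_command(
  commands=[1,0,0,0.004,0,0,0,1,0,0,0.008,0,0,0,1,0,0,0.008,0,0,0],
)

```text
time_s: 2.95
position: [0.5065, 0.0851, 0.1256]
tool_rot: [[0.994, 0.109, 0.0], [0.109, -0.994, -0.0], [0.0, 0.0, -1.0]]
ft_force: [0.4, 0.3, 1.0]
grip_width: 0.0001
gripper_force: 0.5
```

Request:
arm_command(
  commands=[1,0,0,0.004,0,0,0,1,0,0,0.004,0,0,0],
)

```text
time_s: 3.12
position: [0.5065, 0.0853, 0.1234]
tool_rot: [[0.994, 0.109, 0.0], [0.109, -0.994, 0.0], [0.0, -0.0, -1.0]]
ft_force: [0.3, -0.1, 1.3]
grip_width: 0.0001
gripper_force: 0.6
```

Request:
arm_command(
  commands=[1,0,0,0.004,0,0,0,1,0,0,0.004,0,0,0],
)

```text
time_s: 3.28
position: [0.5065, 0.0853, 0.1215]
tool_rot: [[0.994, 0.109, 0.0], [0.109, -0.994, -0.0], [0.0, 0.0, -1.0]]
ft_force: [0.1, 0.6, 2.9]
grip_width: -0.0
gripper_force: 1.2
```

Request:
arm_command(
  commands=[1,0,0,0.004,0,0,0,1,0,0,0.004,0,0,0],
)

```text
time_s: 3.45
position: [0.5069, 0.0851, 0.1205]
tool_rot: [[0.994, 0.11, 0.002], [0.11, -0.994, -0.001], [0.002, 0.001, -1.0]]
ft_force: [-2.1, -0.5, 12.3]
grip_width: -0.0
gripper_force: 4.9
```

Request:
arm_command(
  commands=[1,0,0,-0.06,0,0,0,1,0,0,-0.12,0,0,0,1,0,0,-0.26,0,0,0,0,0,0,-0.26,0,0,0,0,-0.054,0.146,-0.26,0,0,0,0,-0.054,0.146,-0.26,0,0,0,0,-0.054,0.146,-0.26,0,0,0,0,-0.054,0.146,-0.26,0,0,0,0,-0.054,0.146,-0.26,0,0,0],
)

```text
time_s: 4.2
position: [0.4875, 0.0099, 0.2493]
tool_rot: [[0.994, 0.109, -0.001], [0.109, -0.994, 0.001], [-0.001, -0.001, -1.0]]
ft_force: [-0.3, 0.1, -0.5]
grip_width: 0.0426
gripper_force: 0.0
```

```bash
python3 - <<'E'
from h import *
import cv2
from rig import env,optics
s=env.observe();print(s["position"],s["tool_rot"],s["grip_width"])
w=optics.get_image("wrist")["image"][:,:,::-1]
sc=optics.get_image("scene")["image"][150:250,270:390,::-1]
w=cv2.resize(w[:330,150:550].copy(),(600,495),interpolation=cv2.INTER_CUBIC)
cv2.imwrite("pics/w2.png",w); cv2.imwrite("pics/s2.png",cv2.resize(sc,None,fx=5,fy=5,interpolation=cv2.INTER_CUBIC))
E
```

```text
[0.48749418 0.00994923 0.24929587] [[ 9.94064003e-01  1.08794976e-01 -6.40882732e-04]
 [ 1.08795305e-01 -9.94064047e-01  5.01539309e-04]
 [-5.82513525e-04 -5.68287205e-04 -9.99999669e-01]] 0.04261021569190726
```

View pics/w2.png

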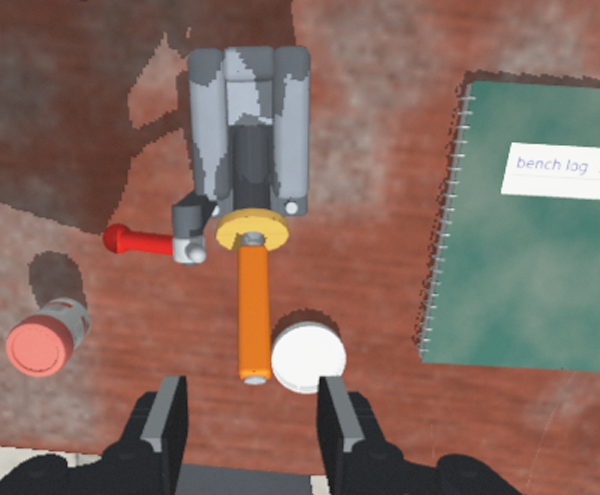

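Here the red tail is down, with the ball at (117,238). The steel tongue stands up clear of the collar. The handle runs from (254,245) to (255,378), centred between the fingers.

```bash
python3 - <<'E'
from h import *
p=[.48749,.00995,.2493];Rt=np.array([[.994064,.108795,-.00064],[.108795,-.994064,.0005],[-.00058,-.00057,-1]])
cam=wcam(p,Rt);u=lambda x,y:np.array([150+x/1.5,y/1.5])
print("ball",ray(*cam,u(117,238),.0867),"end",ray(*cam,u(255,377),.164),"collar",ray(*cam,u(252,229),.114),"tongue end",ray(*cam,u(197,255),.138))
cb=lambda a,b:print(ray(*cam,u(a,b),.076).round(4))
cb(190,50);cb(308,50)
# ball for various lever angles
h=np.array([.511,.048,.118]);A=rz(.115)
for a in(.9,1.0,1.1,1.2): print(a,(proj(*cam,h+A@[0,.056*np.cos(.611-a),.056*np.sin(.611-a)])-[150,0])*[1.5,1.5] )
go([.487,.0095,.142],down(6.5))
E
```

```text
ball [0.5052148  0.09350096 0.0867    ] end [0.46181134 0.00588985 0.164     ] collar [0.52408284 0.01416393 0.114     ] tongue end [0.51236876 0.04037672 0.138     ]
[0.6126 0.0583 0.076 ]
[ 0.6196 -0.0065  0.076 ]
0.9 [ 95.99819364 242.32078058]
1.0 [102.01614695 240.48292686]
1.1 [108.59759768 238.77352622]
1.2 [115.66586983 237.19881747]
t 4.3 pos [0.4876 0.0106 0.2493] shift [-0.0014  0.002   0.2146] turn [-0.0002  0.0003 -0.0014] rows>= 3.0
```

View pics/s2.png

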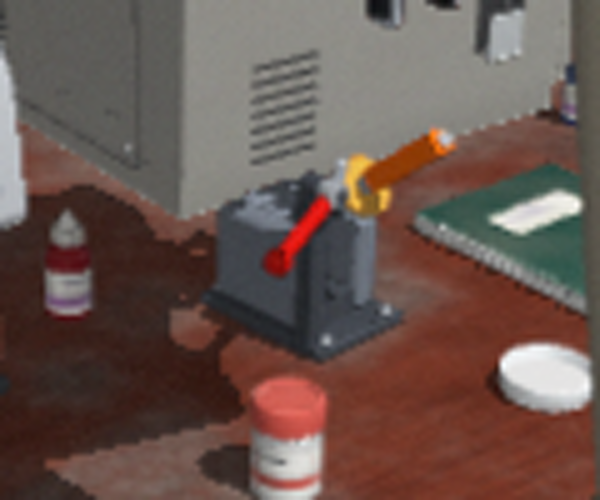

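The lever is at its stop: the predicted ball position at 1.2 rad matches what I see. Descending to grasp.

Request:
arm_command(
  commands=[0.3,0,0.002,0.06,0,0,0,0.3,0,0.002,0.12,0,0,0,0.3,0,0.002,0.17,0,0,0,0.3,0,0.002,0.2,0,0,0,0.3,0,0.002,0.214,0,0,0,0.3,0,0.002,0.214,0,0,0,1,0,0.002,0.214,0,0,0,1,0,0.002,0.214,0,0,0,1,0,0.002,0.214,0,0,0,1,0,0.002,0.214,0,0,0,1,0,0.002,0.214,0,0,0,1,0,0.002,0.214,0,0,0],
  newtons=80,
)

```text
time_s: 5.3
position: [0.488, 0.0089, 0.1433]
tool_rot: [[0.994, 0.109, 0.001], [0.109, -0.994, 0.0], [0.002, -0.0, -1.0]]
ft_force: [-0.8, 4.0, 4.8]
grip_width: 0.0145
gripper_force: 78.4
```

```bash
python3 - <<'E'
from h import *
from rig import env
s=env.observe();p=np.array(s["position"]);d=rz(np.radians(6.5))@[-C,0,S]
print(s["grip_width"],s["gripper_force"],s["ft_force"],s["wrist_torque"])
go(p+.125*d,down(6.3))
E
```

```text
0.014547851221351688 78.41423749923706 [-0.8235008   4.04325158  4.78116813] [ 0.75543041 -0.01964458  0.17043309]
t 5.3 pos [0.488  0.0089 0.1433] shift [-0.1913  0.0007 -0.161 ] turn [-0.     -0.0007 -0.0001] rows>= 3.0
```

Request:
arm_command(
  commands=[1,-0.0153,0,-0.0129,0,0,0,1,-0.0306,0,-0.0258,0,0,0,1,-0.0459,0,-0.0386,0,0,0,1,-0.0688,0,-0.0579,0,0,0,1,-0.0917,0,-0.0773,0,0,0,1,-0.1147,0,-0.0966,0,0,0,1,-0.1376,0,-0.116,0,0,0,1,-0.1605,0,-0.135,0,0,0,1,-0.191,0,-0.161,0,0,0,1,-0.191,0,-0.161,0,0,0],
)

```text
time_s: 6.13
position: [0.3908, -0.002, 0.2248]
tool_rot: [[0.994, 0.109, 0.001], [0.109, -0.994, -0.002], [0.001, 0.002, -1.0]]
ft_force: [0.5, -0.2, -0.5]
grip_width: 0.0145
gripper_force: 77.9
```

```bash
python3 - <<'E'
from h import *
from rig import env
A=rz(np.radians(15.5));m=np.array([.5900,.2795,.110]);d=A@[-C,0,S]
print((m+.05*d).round(4))
go(m+.05*d+.135*d+[0,0,.03],down(15.5))
s=env.observe();print(s["grip_width"],s["gripper_force"],s["ft_force"])
E
```

```text
[0.5531 0.2693 0.1421]
t 6.1333 pos [ 0.3908 -0.002   0.2248] shift [ 0.1775 -0.4706 -0.0689] turn [ 0.0009 -0.0004 -0.0772] rows>= 7.0
0.014450328633410314 77.92362213134766 [ 0.5239045  -0.23685196 -0.53828009]
```

Request:
arm_command(
  commands=[1,0,0,-0.06,0,0,0,1,0,0,-0.12,0,0,0,1,0.16,-0.47,-0.12,0,0,-0.03,1,0.16,-0.47,-0.12,0,0,-0.077,1,0.16,-0.47,-0.12,0,0,-0.077,1,0.16,-0.47,-0.12,0,0,-0.077,1,0.16,-0.47,-0.12,0,0,-0.077,1,0.16,-0.47,-0.12,0,0,-0.077,1,0.16,-0.47,-0.12,0,0,-0.077,1,0.16,-0.47,-0.12,0,0,-0.077,1,0.16,-0.47,-0.12,0,0,-0.077,1,0.16,-0.47,-0.12,0,0,-0.077],
)

```text
time_s: 7.13
position: [0.4465, 0.2395, 0.2829]
tool_rot: [[0.964, 0.266, -0.001], [0.266, -0.964, -0.001], [-0.001, 0.0, -1.0]]
ft_force: [0.5, 0.5, -0.5]
grip_width: 0.0146
gripper_force: 78.2
```

```bash
python3 - <<'E'
from h import *
import cv2
from rig import env,optics
s=env.observe();print(np.array(s["position"]).tolist(),np.array(s["tool_rot"]).tolist(),s["grip_width"])
w=optics.get_image("wrist")["image"][:,:,::-1]
cv2.imwrite("pics/w3raw.png",w)
cv2.imwrite("pics/w3.png",cv2.resize(w[:300,180:480].copy(),(600,600),interpolation=cv2.INTER_CUBIC))
E
```

```text
[0.446527080622188, 0.23954951033955288, 0.2829035193707991] [[0.9639588398714324, 0.26605093606487806, -0.0005044330719611495], [0.26605062682000524, -0.9639588671371931, -0.0006053397901375964], [-0.0006473039503976175, 0.0004493179068450456, -0.9999996895554589]] 0.014647660258810107
```

View pics/w3.png

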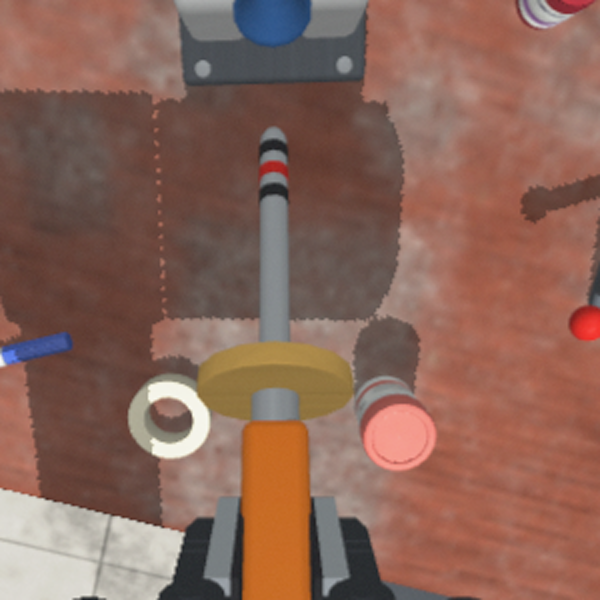

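The rod is held straight, with its tip at (272,130) in the crop. The blue mouth's lower edge is at (271,46), and the base corners are at (186,84) and (362,80), with bolts at (203,69) and (344,64).

```bash
python3 - <<'E'
from h import *
p=np.array([.446527,.23955,.282904]);Rt=np.array([[.963959,.266051,-.0005],[.266051,-.963959,-.0006],[-.00065,.00045,-1]])
cam=wcam(p,Rt);u=lambda x,y:np.array([180+x/2,y/2])
for n,q,z in(("cFL",(186,84),.008),("cFR",(362,80),.008),("b1",(203,69),.01),("b2",(344,64),.01),("mouthlow",(271,46),.097),("mL",(232,8),.11),("mR",(312,8),.11),("redball",(585,323),.087)): print(n,ray(*cam,u(*q),z).round(4))
d=Rt@[-C,0,-S]
for k in(-.13,-.05,-.044): print("pred",k,((proj(*cam,p+k*d)-[180,0])*2).round(1))
# gauge pitch fit: tip, band px vs pitch and slide
def f(v):
    a=np.radians(v[0]);dd=Rt@[-np.cos(a),0,-np.sin(a)]
    return np.concatenate([proj(*cam,p+Rt@[0,v[2],0]+(k+v[1])*dd)-u(*q) for k,q in((-.13,(272,129)),(-.044,(275,365)))])
r=least_squares(f,[40,0,0]);print(r.x,r.fun)
E
```

```text
cFL [0.5654 0.3247 0.008 ]
cFR [0.5935 0.2301 0.008 ]
b1 [0.575 0.317 0.01 ]
b2 [0.5981 0.2423 0.01  ]
mouthlow [0.5805 0.2787 0.097 ]
mL [0.5871 0.2968 0.11  ]
mR [0.5957 0.2657 0.11  ]
redball [0.5045 0.0944 0.087 ]
pred -0.13 [276.3 125.1]
pred -0.05 [276.5 370.7]
pred -0.044 [276.5 392.9]
[ 4.44830687e+01 -9.70099613e-03 -7.69908435e-04] [ 0.93866673 -0.00255239 -0.76459914  0.00144929]
```

```bash
python3 - <<'E'
from h import *
p=np.array([.446527,.23955,.282904]);Rt=np.array([[.963959,.266051,-.0005],[.266051,-.963959,-.0006],[-.00065,.00045,-1]])
cam=wcam(p,Rt);u=lambda x,y:np.array([180+x/2,y/2])
def f(v):
    a,b=np.radians(v[:2]);dd=Rt@R.from_euler('z',b).as_matrix()@[-np.cos(a),0,-np.sin(a)]
    return np.concatenate([proj(*cam,p+(k+v[2])*dd)-u(*q) for k,q in((-.13,(272.5,128)),(-.044,(275.5,388)),(-.036,(276,421)))])
r=least_squares(f,[40,0,0]);print(r.x,(2*r.fun).round(1))
a=40;m=np.array([.5905,.281,.110]);A=rz(np.radians(16.4));d=A@[-C,0,S]
print("seat TCP",m+.05*d); g=m+(.05+.09)*d
print(g); go(g,down(15.5)); go(m+.05*d,down(15.5))
E
```

```text
[ 4.10025304e+01 -5.88788577e-01 -1.21487530e-03] [ 0.4 -0.1 -0.4  1.6 -0.7 -1.5]
seat TCP [0.55375614 0.27018569 0.14213938]
[0.4876172  0.25071995 0.19999027]
t 7.1833 pos [0.4466 0.2395 0.2831] shift [8.510e-02 1.000e-04 1.662e-01] turn [ 0.0002  0.0001 -0.0007] rows>= 3.0
t 7.1833 pos [0.4466 0.2395 0.2831] shift [ 0.223  -0.0024  0.2818] turn [ 0.0002  0.0001 -0.0007] rows>= 5.0
```

Request:
arm_command(
  commands=[1,0.028,0,0.055,0,0,-0.003,1,0.057,0,0.11,0,0,-0.003,1,0.085,0,0.166,0,0,-0.003,1,0.085,0,0.166,0,0,-0.003,1,0.085,0,0.166,0,0,-0.003],
)

```text
time_s: 7.6
position: [0.4874, 0.2509, 0.1995]
tool_rot: [[0.962, 0.272, -0.003], [0.272, -0.962, -0.001], [-0.003, 0.0, -1.0]]
ft_force: [0.6, -0.1, 0.3]
grip_width: 0.0143
gripper_force: 78.1
```

Request:
arm_command(
  commands=[1,0.014,0,0.012,0,0,0,1,0.028,-0.0005,0.0235,0,0,0,1,0.042,-0.001,0.035,0,0,0,1,0.042,-0.001,0.035,0,0,0],
)

```text
time_s: 7.93
position: [0.5085, 0.2583, 0.182]
tool_rot: [[0.962, 0.273, 0.0], [0.273, -0.962, -0.0], [0.0, 0.0, -1.0]]
ft_force: [-0.2, -0.5, -1.8]
grip_width: 0.0143
gripper_force: 78.1
```

```bash
python3 - <<'E'
from h import *
import cv2
from rig import env,optics
s=env.observe();print(s["position"],s["ft_force"],s["wrist_torque"])
w=optics.get_image("wrist")["image"][:,:,::-1]
sc=optics.get_image("scene")["image"][150:250,200:320,::-1]
cv2.imwrite("pics/w4.png",cv2.hconcat([cv2.resize(w[:250,220:420].copy(),(400,500)),cv2.resize(sc,(400,500)[::1] and (400,333)) if 0 else cv2.copyMakeBorder(cv2.resize(sc,(400,333),interpolation=cv2.INTER_CUBIC),0,167,0,0,0)]))
E
```

```text
[0.50853397 0.25832132 0.18196028] [-0.23008401 -0.46681739 -1.84086281] [0.00673766 0.04238837 0.00944947]
```

View pics/w4.png

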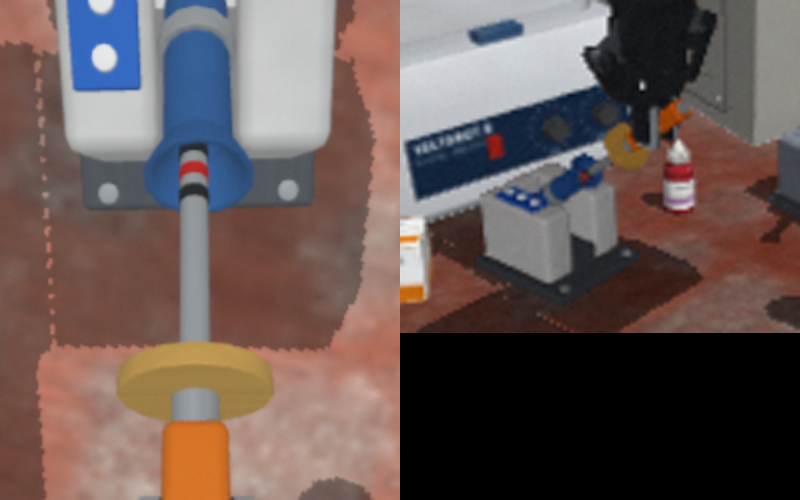

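The tip has entered the flare with the rod about 1 mm left of the tube axis. I'll correct that and push in.

Request:
arm_command(
  commands=[1,0.015,0.002,0.0126,0,0,0,1,0.03,0.002,0.0252,0,0,0,1,0.045,0.002,0.0378,0,0,0,1,0.06,0.002,0.0504,0,0,0,1,0.075,0.002,0.063,0,0,0,1,0.075,0.002,0.063,0,0,0],
)

```text
time_s: 8.53
position: [0.5453, 0.2677, 0.1494]
tool_rot: [[0.962, 0.273, -0.0], [0.273, -0.962, -0.0], [-0.0, -0.0, -1.0]]
ft_force: [1.1, 0.4, 0.3]
grip_width: 0.0149
gripper_force: 78.2
```

Request:
arm_command(
  commands=[1,0.006,0,0.005,0,0,0,1,0.0115,0,0.0096,0,0,0,1,0.0115,0,0.0096,0,0,0],
)

```text
time_s: 8.78
position: [0.5496, 0.2691, 0.1459]
tool_rot: [[0.962, 0.274, -0.0], [0.274, -0.962, -0.0], [-0.0, 0.0, -1.0]]
ft_force: [-0.3, -1.1, -0.9]
grip_width: 0.0149
gripper_force: 78.3
```

Going deeper in 2 mm steps, watching the force.

Request:
arm_command(
  commands=[1,0.0031,0,0.0026,0,0,0,1,0.0031,0,0.0026,0,0,0],
)

```text
time_s: 8.95
position: [0.551, 0.2696, 0.1449]
tool_rot: [[0.962, 0.274, -0.0], [0.274, -0.962, -0.0], [-0.0, 0.0, -1.0]]
ft_force: [-0.2, -0.4, -0.5]
grip_width: 0.0147
gripper_force: 78.3
```

Request:
arm_command(
  commands=[1,0.0031,0,0.0026,0,0,0,1,0.0031,0,0.0026,0,0,0],
)

```text
time_s: 9.12
position: [0.5525, 0.27, 0.1436]
tool_rot: [[0.962, 0.274, 0.0], [0.274, -0.962, 0.0], [0.0, -0.0, -1.0]]
ft_force: [0.9, -0.5, -0.7]
grip_width: 0.0146
gripper_force: 78.3
```

Request:
arm_command(
  commands=[1,0.0023,0,0.0019,0,0,0,1,0.0023,0,0.0019,0,0,0],
)

```text
time_s: 9.28
position: [0.5533, 0.2702, 0.1431]
tool_rot: [[0.962, 0.274, -0.001], [0.274, -0.962, -0.0], [-0.001, 0.0, -1.0]]
ft_force: [-2.6, -0.9, 2.5]
grip_width: 0.0145
gripper_force: 78.7
```

Request:
arm_command(
  commands=[1,0.0015,0,0.0013,0,0,0,1,0.0015,0,0.0013,0,0,0,1,0.0015,0,0.0013,0,0,0],
)

```text
time_s: 9.53
position: [0.5534, 0.2702, 0.143]
tool_rot: [[0.962, 0.274, -0.002], [0.274, -0.962, -0.001], [-0.002, 0.0, -1.0]]
ft_force: [-8.4, -3.8, 10.0]
grip_width: 0.0145
gripper_force: 79.7
```

```bash
python3 - <<'E'
from h import *
import cv2
from rig import env,optics
s=env.observe();print(s["position"],s["ft_force"],s["wrist_torque"])
w=optics.get_image("wrist")["image"][:,:,::-1]
sc=optics.get_image("scene")["image"][160:230,220:304,::-1]
cv2.imwrite("pics/w5.png",cv2.hconcat([cv2.resize(w[40:240,240:400].copy(),(400,500),interpolation=cv2.INTER_CUBIC),cv2.copyMakeBorder(cv2.resize(sc,(400,333),interpolation=cv2.INTER_CUBIC),0,167,0,0,0)]))
E
```

```text
[0.55335586 0.27018598 0.14301577] [-8.3765723  -3.82170248 10.0071289 ] [-0.47478738  1.2629782   0.06662198]
```

View pics/w5.png

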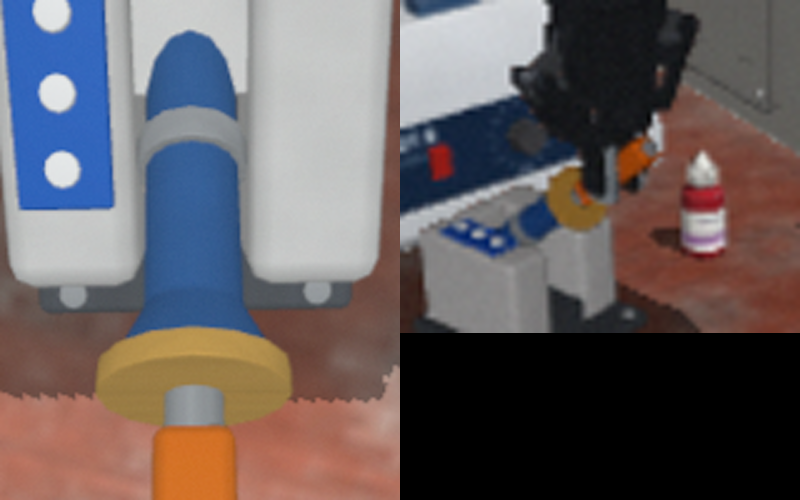

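The collar sits on the blue mouth with no visible gap, and the force is about 13 N straight along the axis. I'll give it a slightly firmer push, then withdraw.

Request:
arm_command(
  commands=[1,0.001,0,0.0009,0,0,0,1,0.001,0,0.0009,0,0,0,1,0.001,0,0.0009,0,0,0],
)

```text
time_s: 9.88
position: [0.5534, 0.2702, 0.143]
tool_rot: [[0.962, 0.274, -0.002], [0.274, -0.962, -0.001], [-0.003, 0.0, -1.0]]
ft_force: [-12.1, -5.1, 12.6]
grip_width: 0.0146
gripper_force: 80.2
```

Request:
arm_command(
  commands=[1,-0.006,0,-0.005,0,0,0,1,-0.02,0,-0.0168,0,0,0,1,-0.04,0,-0.0336,0,0,0,1,-0.06,0,-0.0504,0,0,0,1,-0.08,0,-0.067,0,0,0,1,-0.1,0,-0.084,0,0,0,1,-0.12,0,-0.101,0,0,0,1,-0.14,0,-0.1176,0,0,0,1,-0.17,0,-0.143,0,0,0,1,-0.2,0,-0.168,0,0,0,1,-0.2,0,-0.168,0,0,0],
)

```text
time_s: 10.8
position: [0.4569, 0.2431, 0.2285]
tool_rot: [[0.962, 0.274, 0.003], [0.274, -0.962, 0.001], [0.003, 0.0, -1.0]]
ft_force: [0.9, 1.0, -0.1]
grip_width: 0.0146
gripper_force: 78.2
```

```bash
python3 - <<'E'
from h import *
from rig import env
s=env.observe();print(s["grip_width"],s["gripper_force"],s["ft_force"])
# rod level pointing at yaw psi, tip over notebook centre at z=.165
nb=np.array([.5225,-.2045,.165])
for yaw in(-20,-10,0):
    tcp=nb-.13*rz(np.radians(yaw))@[1,0,0]; print(yaw,tcp); go(tcp,down(yaw,40))
E
```

```text
0.014639211621424618 78.18421483039856 [ 0.93632951  0.96137791 -0.05941969]
-20 [ 0.40033996 -0.16003738  0.165     ]
t 10.8 pos [0.4569 0.2431 0.2285] shift [-0.3301  0.7443  0.1259] turn [-0.1048  0.3206  0.2866] rows>= 10.0
-10 [ 0.39447499 -0.18192574  0.165     ]
t 10.8 pos [0.4569 0.2431 0.2285] shift [-0.3534  0.7832  0.1258] turn [-0.0757  0.326   0.2068] rows>= 11.0
0 [ 0.3925 -0.2045  0.165 ]
t 10.8 pos [0.4569 0.2431 0.2285] shift [-0.3695  0.8256  0.1258] turn [-0.0465  0.3296  0.127 ] rows>= 11.0
```

```bash
python3 - <<'E'
from h import *
yaw=-45
tcp=np.array([.5225,-.2045,.30])-.13*rz(np.radians(yaw))@[1,0,0]; print(tcp); go(tcp,down(yaw,40))
E
```

```text
[ 0.43057612 -0.11257612  0.3       ]
t 10.8 pos [0.4569 0.2431 0.2285] shift [-0.245   0.6696 -0.1438] turn [-0.1777  0.2994  0.4856] rows>= 11.0
```

Request:
arm_command(
  commands=[1,-0.02,0,-0.06,0,0,0,1,-0.06,0.07,-0.144,-0.016,0.027,0.044,1,-0.08,0.14,-0.144,-0.032,0.054,0.088,1,-0.1,0.21,-0.144,-0.048,0.081,0.132,1,-0.12,0.28,-0.144,-0.065,0.109,0.177,1,-0.14,0.35,-0.144,-0.081,0.136,0.221,1,-0.16,0.42,-0.144,-0.097,0.163,0.265,1,-0.18,0.49,-0.144,-0.113,0.19,0.309,1,-0.2,0.56,-0.144,-0.129,0.218,0.353,1,-0.22,0.62,-0.144,-0.145,0.245,0.397,1,-0.24,0.67,-0.144,-0.162,0.272,0.441,1,-0.245,0.67,-0.144,-0.178,0.299,0.486],
)

```text
time_s: 11.8
position: [0.4321, -0.1161, 0.2975]
tool_rot: [[0.55, -0.705, 0.447], [-0.54, -0.709, -0.453], [0.637, 0.008, -0.771]]
ft_force: [0.1, -1.1, -0.8]
grip_width: 0.0144
gripper_force: 78.3
```

```bash
python3 - <<'E'
from h import *
from rig import env
yaw=-45
tcp=np.array([.5225,-.2045,.165])-.13*rz(np.radians(yaw))@[1,0,0]; go(tcp,down(yaw,40)); s=env.observe();print(s["q"],s["grip_width"])
E
```

```text
t 11.8 pos [ 0.4321 -0.1161  0.2975] shift [-0.1742 -0.0048  0.1998] turn [0.002  0.0037 0.0033] rows>= 4.0
[-22.55409798  -1.20913397 105.36632588 -22.24829796  40.74329915
 124.50846359] 0.014402972464353432
```

Request:
arm_command(
  commands=[1,-0.045,0,0.05,0,0.002,0.002,1,-0.087,0,0.1,0,0.003,0.003,1,-0.13,0,0.15,0,0.003,0.003,1,-0.174,-0.002,0.2,0,0.003,0.003,1,-0.174,-0.002,0.2,0,0.003,0.003,1,-0.174,-0.002,0.2,0,0.003,0.003,1,-0.174,-0.002,0.2,0,0.003,0.003],
)

```text
time_s: 12.38
position: [0.4299, -0.1101, 0.165]
tool_rot: [[0.55, -0.703, 0.451], [-0.538, -0.712, -0.452], [0.639, 0.006, -0.769]]
ft_force: [0.1, -0.2, -1.0]
grip_width: 0.0147
gripper_force: 78.3
```

```bash
python3 - <<'E'
from h import *
import cv2
from rig import env,optics
s=env.observe();p=np.array(s["position"]);Rt=np.array(s["tool_rot"]);print(p.tolist(),Rt.tolist())
d=Rt@[-C,0,-S];print("tip",p-.13*d,"d",d)
for n in("wrist","top","scene"): cv2.imwrite(f"pics/f_{n}.png",optics.get_image(n)["image"][:,:,::-1])
w=cv2.resize(cv2.imread("pics/f_wrist.png")[:300,180:480],(500,500),interpolation=cv2.INTER_CUBIC)
t=cv2.resize(cv2.imread("pics/f_top.png")[150:270,320:470],(300,240),interpolation=cv2.INTER_CUBIC)
sc=cv2.resize(cv2.imread("pics/f_scene.png")[140:240,310:460],(300,200),interpolation=cv2.INTER_CUBIC)
r=cv2.copyMakeBorder(cv2.vconcat([t,sc]),0,60,0,0,0); cv2.imwrite("pics/f.png",cv2.hconcat([w,r]))
cam=wcam(p,Rt)
for k in(-.13,-.044,-.036): print(k,((proj(*cam,p+k*d)-[180,0])*5/3).round(1))
E
```

```text
[0.42987535743856525, -0.11011894124942032, 0.16495895303842312] [[0.5500852001847419, -0.702565177897695, 0.4514514850383068], [-0.5379350718483439, -0.7115961028687166, -0.4519478342215749], [0.6387739279379127, 0.005758227820712473, -0.769372934147761]]
tip [ 0.52238038 -0.20145546  0.16428111] d [-0.71157713  0.70258864  0.00521417]
-0.13 [230.3 104.2]
-0.044 [230.4 327.4]
-0.036 [230.4 352.8]
```

View pics/f.png

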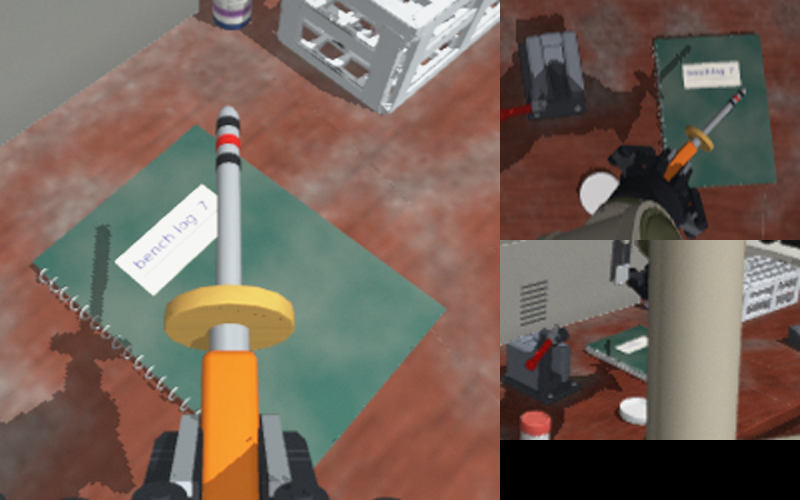

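The final view shows the rod tip at (228,106), against a level-rod prediction of (230,104), and the collar is where predicted. The tip is over the notebook's middle, about 15 cm up. I'll check it against the top camera, then hand in.

```bash
python3 - <<'E'
from h import *
from rig import env
print(ray(TK,TO,TR,(440.5,195),.165))
s=env.observe();print(s["time_s"],np.abs(s["qvel"]).max(),s["grip_width"],s["ft_force"])
print(env.close_job())
E
```

```text
[ 0.52046035 -0.19488827  0.165     ]
12.5333 0.58111366228005 0.01426120229174369 [-0.26814153 -0.10825545 -0.92376047]
the job is handed in; nothing more can be done
None
```

The job is handed in at 12.5 s, well under the 61 s limit: lever fully down, collar seated on the guide mouth at about 18 N, and the rod withdrawn and held level with its tip about 15 cm above the notebook's middle; no result came back.

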